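# Back the toy turntable round to its siding past the ratchet

## Robot

A 6-joint arm with a two-finger parallel gripper is mounted at the origin on the work surface. World frame = base frame: x ahead of the robot, y to its left, z up, the work surface at z = 0. Lengths are in m, angles in rad, forces in N, time in s.
With the tool pointing down it reaches from about 0.25 to 0.775 m from the base axis. Payload 4 kg.
Tool frame: the origin (TCP) lies between the finger pads; the fingertips stand 14 mm ahead of it and the grasp point (between the pads) lies 5 mm behind it (tip_reach is the distance from the TCP to the fingertips, in m); z points along the fingers, y is the line along which they close (so a half turn about z gives the same grasp; the last joint's range is limited). The gripper opens to 94 mm and grips with 3 to 60 N. Pads are 16 mm wide; open, the fingers measure 119 mm over their backs; the gripper's body (75 mm by 177 mm) begins 78 mm behind the grasp point.
Start: joints at [1.06, 0.087, 1.371, -0, 1.684, -0.103], TCP at [0.218, 0.505, 0.22] pointing down, gripper open.
Joint ranges: [-3.1, 3.1], [-0.76, 2.03], [0.27, 2.55], [-1.08, 4.22], [0.17, 2.65], [-2.57, 2.57]. Speed limits (rad/s): [2.79, 2.79, 3.14, 3.14, 3.14, 3.14].

## Interface

Orientations are given as [roll, pitch, yaw] about the fixed x, y, z axes, in that order (R = Rz(yaw) Ry(pitch) Rx(roll)).
In Python, from bench import * gives the robot as it stands. The module is installed in compiled form; this text tells all that it offers.
- The arm moves only by the tool servo_tool, never from a script. Its argument "targets" is a list of rows, each a list of 4 numbers: the shift along the tool's x, y, z in cm, then the turn about the tool's z in degrees. A call has 1 to 8 rows; each row is the pose to reach, as a shift and turn from the pose commanded when the call began, along the tool's axes at that moment; what a row does not reach only later rows make up. A row lasts 1/8 s, in which the tool goes at most 62.5 mm and 10.7 degrees, less where a joint would pass 70% of its speed; a pose out of reach is approached as far as the arm can. A call with a gripper value outside its range is refused whole. "claw" is the closure in counts, from 0 (fully open) to 255 (shut), set as the call begins (left out, the last holds). The fingers move at their own pace and stop on an object; the grip force is fixed at half the most. Time passes only in rows, so rows that repeat a pose let the fingers close. It gives the time, the measured TCP pose, the force, the opening and the grip force at its end, in the units of the state.
- get_obs(): the state, without advancing time (a new reading comes with each control period).
- snapshot(name): name is "scene" or "top" or "wrist"; returns the picture (400x640x3 uint8, blue, green, red); there is no depth.
- camera_model(name): a dict with "camera_matrix" (3x3 intrinsics, pixels), "camera_from_world" (4x4, takes a point from world to camera coordinates). Camera axes: x right, y up, looking along -z (the intrinsics and any distortion apply to the point x, -y, -z); pixel columns grow to the right and rows downward; lengths in m; the calibration is good to about 2 mm. A picture is of the moment at which its call begins: read the wrist's pose just before it. camera_model takes no time and is no camera call; for the wrist camera it gives the pose at the moment of the call.
- close_job(): hands the job in; it is judged then, once.
The state is a dict: "time": time; "joint_positions": joint angles; "qvel": joint speeds; "joint_torque": joint torques, N m; "tool_pos": TCP position; "ee_rot": TCP orientation; "wrist_force": force on the tool from outside, world axes, zero at the start; "wrist_torque": the same for the moment, N m; "width": finger opening in m; "finger_force": force on a finger pad.
Only numpy, scipy, OpenCV 4.12 (cv2) and the standard library are available. Lean on these libraries where they do the work, as an engineer would, in place of code of your own. Each camera call takes 0.05 s, during which the arm holds its last target. There are 200 camera calls.

## Task

The wagon on the toy railway's turntable has to be brought round to the siding, which means turning the turntable backward (counter-clockwise seen from above), and its ratchet pawl does not allow that: first swing the pawl well clear of the teeth by its upright handle, never forcing the ratchet against it. Then turn the turntable back by its own upright handle until the bridge comes up against the stop beside the siding, and press it home there with a steady push of about 10 N at the handle beyond the drag of the bearing, held for half a second or more, without ramming the stop at any time. Leave the turntable there with its rails in line with the siding's and the pawl clear, and do not disturb the other things on the table.

Things in the scene. Friction and masses are not known exactly. Their poses are not given: they have to be found in the camera images.
- turntable (a joint): turn of the turntable about its upright axis, rad: 0 to 0.08 at the start, growing counter-clockwise seen from above (= backward, the way the pawl blocks). The bearing drags with 0.3 N m (3 to 5 N at the handle) and the turntable stays where it is left. It must be turned back by 0.55 to 1.25 rad
- pawl (a joint): swing of the steel pawl about its upright pivot, rad: 0 to 0.03 at the start (nose between the teeth), growing counter-clockwise seen from above (nose and handle move away from the turntable), limit 1.1. Above 0.15 the nose is past the tooth tips; 0.3 or more is well clear. The pivot is stiff (0.25 N m, 4 N at the handle): the pawl stays where it is left
- base: wooden base board 270 x 330 x 12 mm, fixed; origin on the table under the turntable's axis, z up, the pawl on its +y side. The turntable on it: a dark ratchet disc (12 saw teeth, 206 mm over their tips, 14 to 26 mm above the table), over it a wooden bridge 226 mm long, 50 mm wide, rail tops 49 mm above the table, with a small wagon fixed on its middle (120 x 48 mm, up to 103 mm above the table)
- handle (a point): on the axis of the turntable's handle, an upright round wooden post 14 mm across, 95 mm from the turntable's axis; the point is 72 mm above the table, the post stands from 40 to 86 mm, on a push arm whose top is 40 mm above the table. Seen from the axis it lies 90 degrees clockwise (from above) of bridge_end
- bridge_end (a point): the middle of the end of the bridge that is to meet the siding, 113 mm from the turntable's axis, at rail height 49 mm. It starts 0.55 to 1.25 rad clockwise of siding_end
- siding_end (a point): fixed point, 113 mm from the turntable's axis at 49 mm height, where bridge_end comes to lie when the bridge rests against the stop and the rails are in line. Pushing at the handle, the stop takes 0.9 of the force beyond the drag; it wants 6 N or more to be sure of the seat and must not get more than 15 N. A measured position is not exact enough for that: feel for it
- siding: fixed wooden block with rails, 60 mm wide, along its own x axis from 123 to 273 mm from the turntable's axis, rail tops 49 mm above the table; origin on the table under that axis. The stop is a rigid dark steel block beside the rails on its +y side, 58 mm high, whose face is 25.5 mm from the rails' middle line and meets the bridge's side 98 to 113 mm from the axis
- pawl_handle (a point): on the axis of the pawl's handle, an upright round wooden post 14 mm across, 63 mm from the pawl's pivot, at 72 mm above the table; the post stands from 26 to 86 mm above the table
- pawl_pivot (a point): on the upright axis of the pawl's pivot, 26 mm above the table
- goods_van: bystander: wooden toy van 134 x 70 x 102 mm, loose; origin under its middle
- tender: bystander: wooden toy tender 110 x 60 x 92 mm, loose; origin under its middle
- spare_wheel: bystander: small flat toy wheel 44 mm across, 15 mm high, loose; origin under its middle
- spare_wheel2: bystander: small flat toy wheel 44 mm across, 15 mm high, loose; origin under its middle
- oil_can: bystander: brass oil can 52 mm across, 75 mm high, loose; origin under its middle
- wax_jar: bystander: jar 60 mm across, 55 mm high, loose; origin under its middle
- brush: bystander: hand brush lying down, loose; origin under its middle
Mind the look-alikes: they are no part of the job. Of the things that look like the siding, the largest one is meant.

How it is judged:
On the way, in this order (a step that is already met when the one before it is completed fails the run):
1. the pawl is swung well clear of the teeth (0.3 rad or more) before the turntable is turned back (value of joint pawl above 0.3 rad and value of joint turntable below 0.2 rad), for 0.2 s.
2. with the pawl clear, the bridge is pressed against the stop beside the siding with 6 N or more at the stop for half a second (value of joint pawl above 0.3 rad and horizontal distance between bridge_end and siding_end below 0.005 m and contact force between turntable and siding above 6 N), for 0.5 s.
At the end, for the whole second after the job is handed in: the bridge stands at the siding with its end within 5 mm of the in-line place, at rest, and the pawl is clear of the teeth by 0.3 rad or more, at rest (value of joint pawl above 0.3 rad and horizontal distance between bridge_end and siding_end below 0.005 m and velocity of joint turntable between -0.02 and 0.02 rad/s and velocity of joint pawl between -0.02 and 0.02 rad/s); the robot touches nothing.
It fails at once if the ratchet is forced against the pawl with more than 20 N (contact force between turntable and pawl above 20 N).
It fails at once if the stop is rammed: the bridge presses on it with more than 15 N (contact force between turntable and siding above 15 N).
It fails at once if a bystander is moved by more than 20 mm (distance of any of goods_van, tender, spare_wheel, spare_wheel2, oil_can, wax_jar, brush from where it was at the start of the episode above 0.02 m).
It also fails if it takes over 64 s, if anything falls off the work surface, if the arm or the gripper's body presses on something with over 40 N, if the wrist force passes 120 N, or if a joint passes its speed limit or range.

## Working session

There is one attempt and no reset: what is moved stays moved. The work goes in short steps, Python scripts to look and compute and a tool call to move; the robot and the scene stay as the last step left them, time stands still between calls to the robot, and variables do not carry over. Pictures are saved under pics/ and viewed, at most 10 in all, crops included, and the job is handed in when it is done.

Besides the shell and the picture viewer there is one more tool, called after "Emit:" by a JSON object that holds its "op" and its "data". servo_tool: Moves the arm, as the interface text tells. Its arguments: {"type":"object","properties":{"targets":{"type":"array"},"claw":{"type":"number"}},"required":["targets"]}

```bash
mkdir -p pics && python3 - <<'E'
from bench import *
import cv2
for n in("top","scene"):
    im=snapshot(n); cv2.imwrite(f"pics/{n}0.png",im)
    c=camera_model(n); print(n,c["camera_matrix"],c["camera_from_world"], c.keys())
o=get_obs(); print(o)
E
```

```text
top [[474.14497346   0.         319.20211844]
 [  0.         474.14497346 195.92770317]
 [  0.           0.           1.        ]] [[ 2.16454317e-02 -9.99758286e-01  3.85292469e-03 -3.09355993e-02]
 [ 9.87307830e-01  2.19820428e-02  1.57289662e-01 -5.01040920e-01]
 [-1.57336338e-01  3.99420075e-04  9.87544995e-01 -1.21359890e+00]
 [ 0.00000000e+00  0.00000000e+00  0.00000000e+00  1.00000000e+00]] dict_keys(['camera_matrix', 'camera_from_world'])
scene [[430.60204537   0.         313.60645868]
 [  0.         430.60204537 199.97447642]
 [  0.           0.           1.        ]] [[ 0.59843084  0.80117134 -0.002237   -0.29373162]
 [-0.45519993  0.34230432  0.82196154  0.1631061 ]
 [ 0.65929777 -0.49086886  0.5695386  -1.66082724]
 [ 0.          0.          0.          1.        ]] dict_keys(['camera_matrix', 'camera_from_world'])
{'time': 0.1, 'joint_positions': array([ 1.05991601e+00,  8.78496802e-02,  1.37208321e+00, -3.60477642e-05,
        1.68357706e+00, -1.03088291e-01]), 'qvel': array([ 0.00044767, -0.0015669 , -0.00363832,  0.000108  , -0.00026406,
       -0.00099328]), 'joint_torque': array([ 2.26744603e-03, -3.41250837e+01, -3.03301334e+01,  7.21338345e-02,
        3.03982396e-02, -1.01012370e-04]), 'tool_pos': array([0.21790539, 0.50449392, 0.21844845]), 'ee_rot': array([-3.13968185e+00, -1.61664873e-04,  2.73379645e+00]), 'wrist_force': array([ 0.43093861,  0.30625391, -0.32406103]), 'wrist_torque': array([-0.0662168 , -0.03682131, -0.01764342]), 'finger_force': 0.0, 'width': 0.09399409963791784}
```

View pics/top0.png

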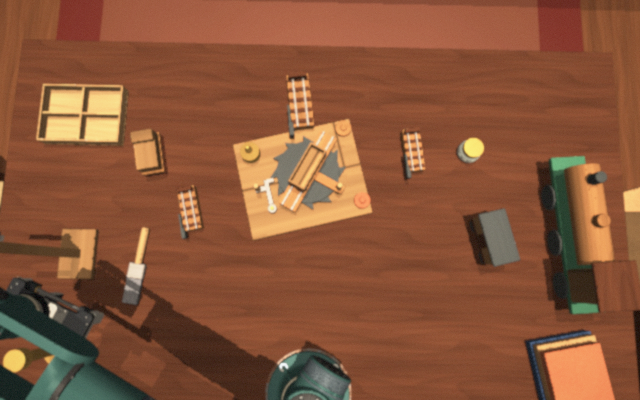

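View pics/scene0.png

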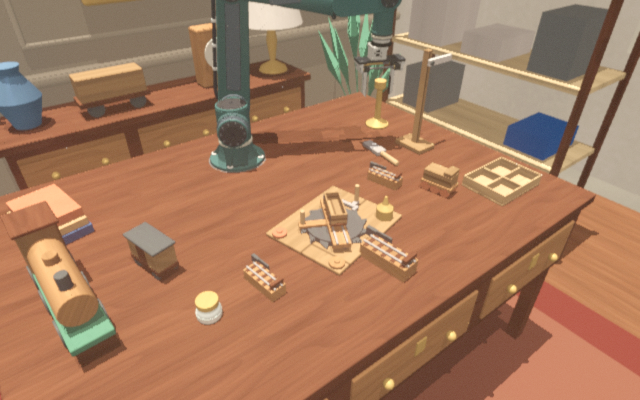

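Top view: base board about (302,180). Siding candidates are (300,103), the longest and next to the board, and the short ones at (189,210) and (413,153). The pawl is light, at (267,192). Upright posts that could be taken for the turntable handle: (340,187) on the push arm, and the brass oil can at (250,153). I choose the siding at (300,103) and will check it in a close crop.

```bash
python3 - <<'E'
import cv2
im=cv2.imread("pics/top0.png")[60:245,225:385]
cv2.imwrite("pics/crop1.png",cv2.resize(im,None,fx=3.2,fy=3.2,interpolation=cv2.INTER_CUBIC)[:600])
im=cv2.imread("pics/scene0.png")[170:290,255:425]
cv2.imwrite("pics/crop2.png",cv2.resize(im,None,fx=4.5,fy=4.5,interpolation=cv2.INTER_CUBIC))
E
```

```text
(no output)
```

View pics/crop1.png

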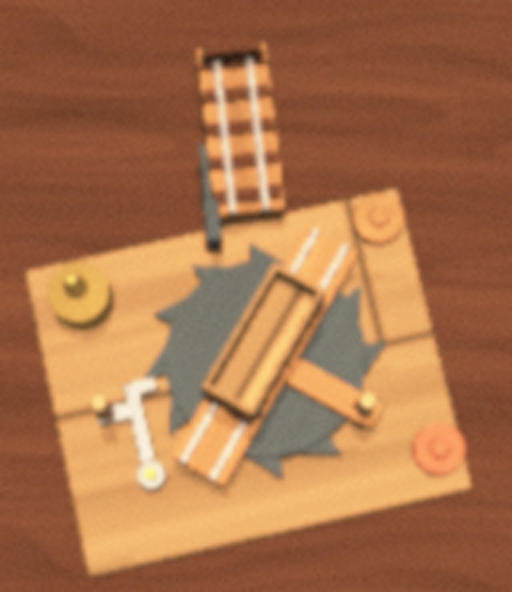

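View pics/crop2.png

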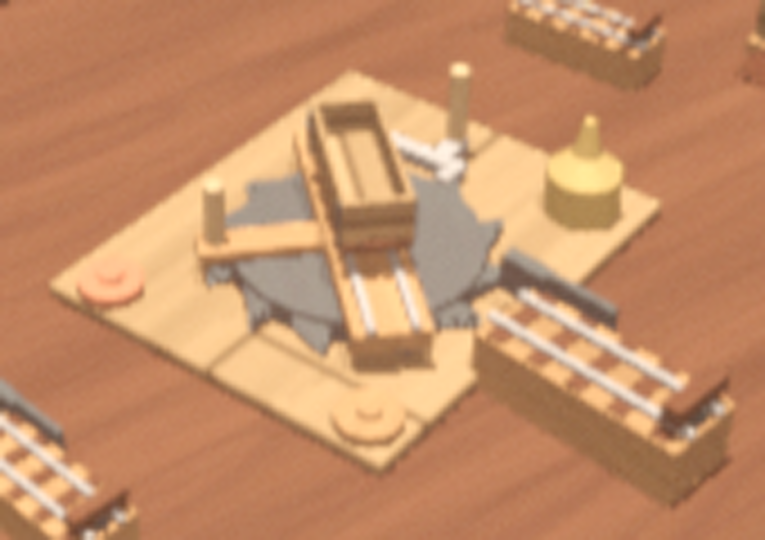

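Crop1 shows the post tops: turntable handle (367,400), pawl handle (100,403), pawl pivot (151,472). The bridge's far end is at (332,240), its near end at (205,470). The siding, with its stop on the left, starts at (250,212) and ends at (235,62), so it is the right one. In crop2 the post tops are at (213,185) and (460,70).

```bash
cat >h.py <<'E'
from bench import *
import numpy as np
def cast(n,u,v,z,c=None):
    c=c or camera_model(n); T=np.array(c["camera_from_world"]);R=T[:3,:3];o=-R.T@T[:3,3]
    d=np.linalg.solve(c["camera_matrix"],[u,v,1]);d=R.T@(d*[1,-1,-1])
    return (o+d*(z-o[2])/d[2])[:2]
def local(p,o):   # shift in cm along tool axes to reach world p
    from scipy.spatial.transform import Rotation as Ro
    return Ro.from_euler('xyz',o["ee_rot"]).as_matrix().T@(np.array(p)-o["tool_pos"])*100
E
python3 - <<'E'
from h import *
t=lambda x,y,z:cast("top",225+x/3.2,60+y/3.2,z)
s=lambda x,y,z:cast("scene",255+x/4.5,170+y/4.5,z)
H=t(367,400,.086);P=t(100,403,.086);V=t(151,472,.034)
print("handle",H,s(213,185,.086));print("pawl h",P,s(460,70,.086));print("piv",V, np.linalg.norm(P-V))
b=t(332,240,.049);b2=t(205,470,.049);s1=t(250,212,.049);s2=t(235,62,.049)
ax=(b+b2)/2;print("bridge",b,b2,np.linalg.norm(b-b2),"axis",ax,"siding",s1,s2,np.linalg.norm(s1-s2))
u=(s2-s1)/np.linalg.norm(s2-s1);print("axis from siding",s1-.123*u, "dist handle",np.linalg.norm(H-ax))
a=lambda v:np.arctan2(v[1],v[0]);print("angles bridge,siding,handle",a(b-b2),a(u),a(H-ax),"pawl",a(P-V))
oc=t(72,283,.075);print("oil",oc, "corners",t(27,272,.012),t(90,573,.012),t(470,487,.012),t(397,190,.012))
E
```

```text
handle [ 0.52364654 -0.07161189] [ 0.53087972 -0.06978388]
pawl h [0.51645604 0.14124309] [0.52395419 0.14458434]
piv [0.46876406 0.10368316] 0.06070645614671584
bridge [ 0.66590163 -0.04191719] [0.4694048  0.05818888] 0.22052717016192486 axis [0.56765321 0.00813584] siding [0.68862566 0.02734823] [0.82096767 0.04371892] 0.1333506966590115
axis from siding [0.56655604 0.01224824] dist handle 0.0910839681212325
angles bridge,siding,handle -0.4711820710701112 0.12307464627882368 -2.075038460814584 pawl 0.6671045988648749
oil [0.61720106 0.16975361] corners [0.642426   0.21871184] [0.38583314 0.15342702] [ 0.46490416 -0.16250117] [ 0.72288188 -0.09811412]
```

Emit:
{"op": "servo_tool", "data": {"targets": [[-45.5, -22, 0, 12], [-45.5, -22, 0, 12], [-45.5, -22, 0, 12], [-45.5, -22, 0, 12], [-45.5, -22, 0, 12], [-45.5, -22, 0, 12], [-45.5, -22, 0, 12], [-45.5, -22, 0, 12]], "claw": 255}}

```text
time: 1.1
tool_pos: [0.5459, 0.1248, 0.219]
ee_rot: [-3.142, -0.001, 2.524]
wrist_force: [0.8, 0.5, 0.1]
width: 0.0172
finger_force: 0.0
```

Emit:
{"op": "servo_tool", "data": {"targets": [[0, 0, 0, 0], [0, 0, 0, 0], [0, 0, 0, 0], [0, 0, 0, 0]]}}

```text
time: 1.6
tool_pos: [0.5443, 0.1279, 0.2198]
ee_rot: [3.141, 0.0, 2.527]
wrist_force: [-0.9, 0.6, 0.7]
width: 0.0005
finger_force: 0.0
```

```bash
python3 - <<'E'
from h import *
import cv2,pickle
o=get_obs();c=camera_model("wrist");im=snapshot("wrist");cv2.imwrite("pics/w1.png",im)
pickle.dump(c,open("w1.pkl","wb"));print(o["time"],o["tool_pos"],o["ee_rot"],o["wrist_force"])
E
```

```text
1.6 [0.54434629 0.12788515 0.21982234] [3.14110794e+00 1.91750461e-04 2.52660668e+00] [-0.91049443  0.56940893  0.66404923]
```

View pics/w1.png

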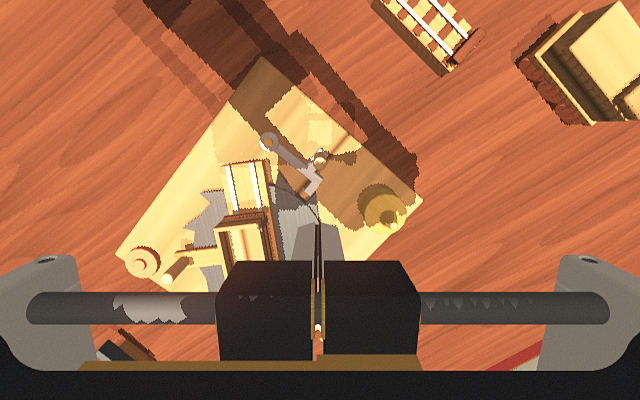

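The wrist view shows the pawl pivot ring at (269,141), the pawl handle's top at about (321,153) and the turntable handle's top at about (167,279). The oil can is at (383,208).

```bash
python3 - <<'E'
from h import *
import pickle
c=pickle.load(open("w1.pkl","rb"))
P=cast("",321,153,.086,c);V=cast("",269,141,.034,c);H=cast("",167,279,.086,c)
print("P",P,"V",V,np.linalg.norm(P-V),"H",H,"oil",cast("",388,225,.075,c))
E
```

```text
P [0.5122065  0.15269286] V [0.47052252 0.10875439] 0.06056520195241074 H [ 0.52702363 -0.0684081 ] oil [0.62057112 0.16692015]
```

Emit:
{"op": "servo_tool", "data": {"targets": [[-0.5, 0, 6, 0], [-0.5, 0, 12, 0], [-0.5, 0, 15, 0], [-0.5, 0, 16, 0], [-0.5, 0, 16, 0], [-0.5, 0, 16, 0]]}}

```text
time: 2.4
tool_pos: [0.5506, 0.1241, 0.0618]
ee_rot: [3.139, 0.003, 2.525]
wrist_force: [0.3, 0.9, 0.0]
width: 0.0004
finger_force: 0.0
```

Emit:
{"op": "servo_tool", "data": {"targets": [[0.3, 0, 0, 0], [0.6, 0, 0, 0], [0.9, 0, 0, 0], [1.2, 0, 0, 0], [1.4, 0, 0, 0], [1.4, 0, 0, 0]]}}

```text
time: 3.15
tool_pos: [0.5375, 0.1319, 0.0594]
ee_rot: [-3.142, -0.0, 2.525]
wrist_force: [0.5, -0.8, 0.7]
width: 0.0004
finger_force: 0.0
```

Emit:
{"op": "servo_tool", "data": {"targets": [[0.2, 0, 0, 0], [0.4, 0, 0, 0], [0.6, 0, 0, 0], [0.8, 0, 0, 0]]}}

```text
time: 3.65
tool_pos: [0.5323, 0.1358, 0.0596]
ee_rot: [3.141, 0.003, 2.524]
wrist_force: [5.4, -2.2, -3.0]
width: 0.0005
finger_force: 2.4
```

Emit:
{"op": "servo_tool", "data": {"targets": [[0.2, 0, 0, 0], [0.4, 0, 0, 0], [0.6, 0, 0, 0], [0.8, 0, 0, 0]]}}

```text
time: 4.15
tool_pos: [0.5269, 0.1412, 0.0602]
ee_rot: [3.138, 0.004, 2.524]
wrist_force: [5.9, -0.9, -1.8]
width: 0.0002
finger_force: 2.6
```

Emit:
{"op": "servo_tool", "data": {"targets": [[0.4, 0, 0, 0], [0.8, 0, 0, 0], [1.2, 0, 0, 0], [1.6, 0, 0, 0], [2.0, 0, 0, 0], [2.4, 0, 0, 0], [2.8, 0, 0, 0], [3.0, 0, 0, 0]]}}

```text
time: 5.15
tool_pos: [0.5007, 0.1582, 0.0604]
ee_rot: [3.141, 0.002, 2.524]
wrist_force: [3.4, -2.4, 2.5]
width: 0.0005
finger_force: 2.2
```

Emit:
{"op": "servo_tool", "data": {"targets": [[0, 0, 0, 0], [-0.7, 0, 0, 0], [-1.5, 0, 0, 0], [-1.5, 0, -6, 0], [-1.5, 0, -12, 0], [-1.5, 0, -13, 0], [-1.5, 0, -13, 0]]}}

```text
time: 6.02
tool_pos: [0.5124, 0.1497, 0.1892]
ee_rot: [-3.142, -0.001, 2.524]
wrist_force: [-0.7, 0.9, -0.3]
width: 0.0005
finger_force: 0.0
```

```bash
python3 - <<'E'
from h import *
import cv2,pickle
o=get_obs();print(o["time"],o["tool_pos"],o["ee_rot"],o["wrist_force"])
im=snapshot("scene")[170:290,255:425];a=cv2.resize(im,None,fx=4,fy=4,interpolation=cv2.INTER_CUBIC)
cv2.imwrite("pics/s2.png",a)
E
```

```text
6.025 [0.51238022 0.14969195 0.18924585] [-3.14157533e+00 -6.19322895e-04  2.52428807e+00] [-0.73858587  0.89630737 -0.33935214]
```

View pics/s2.png

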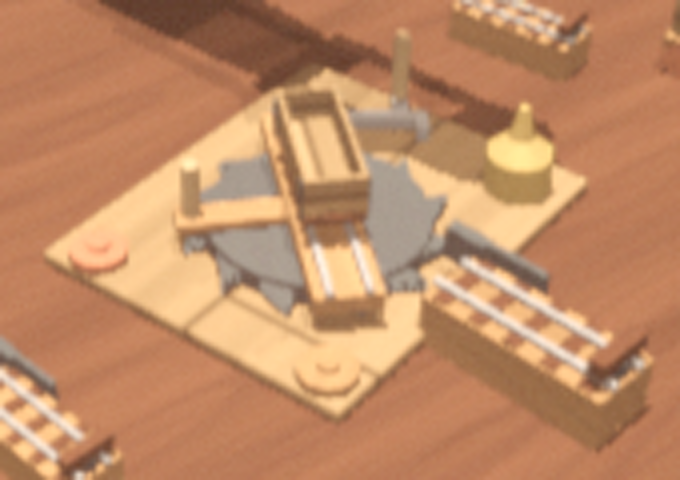

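The pawl handle's top moved to (402,35) in this crop and the pawl points away from the disc, swung by about 0.65 rad. The turntable has not moved. Next I go behind the turntable handle.

Emit:
{"op": "servo_tool", "data": {"targets": [[-10.8, -18.5, 0, -26], [-10.8, -18.5, 0, -26], [-10.8, -18.5, 0, -26], [-10.8, -18.5, 0, -26], [-10.8, -18.5, 0, -26], [-10.8, -18.5, 0, -26]]}}

```text
time: 6.82
tool_pos: [0.4926, -0.0628, 0.1874]
ee_rot: [3.14, -0.004, 2.978]
wrist_force: [-0.6, -1.1, -0.1]
width: 0.0003
finger_force: 0.0
```

Emit:
{"op": "servo_tool", "data": {"targets": [[0, 0, 6, 0], [0, 0, 11, 0], [0, 0, 12.4, 0], [0, 0, 12.4, 0], [0, 0, 12.4, 0]]}}

```text
time: 7.45
tool_pos: [0.4953, -0.0636, 0.0679]
ee_rot: [-3.141, 0.004, 2.979]
wrist_force: [0.1, -0.1, -0.1]
width: 0.0007
finger_force: 0.0
```

Emit:
{"op": "servo_tool", "data": {"targets": [[-0.3, 0, 0, 0], [-0.6, 0, 0, 0], [-0.9, 0, 0, 0], [-1.2, 0, 0, 0], [-1.4, 0, 0, 0]]}}

```text
time: 8.07
tool_pos: [0.5074, -0.066, 0.0654]
ee_rot: [3.141, -0.0, 2.978]
wrist_force: [-0.1, 0.0, -0.3]
width: 0.0004
finger_force: 0.0
```

Emit:
{"op": "servo_tool", "data": {"targets": [[-0.2, 0, 0, 0], [-0.4, 0, 0, 0], [-0.6, -0.1, 0, 0], [-0.8, -0.1, 0, 0], [-1.0, -0.1, 0, 0], [-1.2, -0.1, 0, 0], [-1.4, -0.2, 0, 0], [-1.6, -0.2, 0, 0]]}}

```text
time: 9.07
tool_pos: [0.5225, -0.0706, 0.0651]
ee_rot: [-3.141, -0.001, 2.978]
wrist_force: [-4.2, -2.5, 0.5]
width: 0.0004
finger_force: 1.8
```

Emit:
{"op": "servo_tool", "data": {"targets": [[-0.2, 0, 0, 0], [-0.4, 0, 0, 0], [-0.6, -0.1, 0, 0], [-0.8, -0.1, 0, 0], [-1.0, -0.1, 0, 0], [-1.2, -0.1, 0, 0], [-1.4, -0.1, 0, 0], [-1.6, -0.1, 0, 0]]}}

```text
time: 10.07
tool_pos: [0.5384, -0.0746, 0.0654]
ee_rot: [-3.141, 0.0, 2.978]
wrist_force: [-3.5, -3.4, -0.8]
width: 0.0003
finger_force: 2.1
```

```bash
python3 - <<'E'
from h import *
import cv2
for k in range(3):
    im=snapshot("scene");o=get_obs();print(o["time"],o["tool_pos"],o["wrist_force"])
cv2.imwrite("pics/s3.png",cv2.resize(im[170:290,255:425],None,fx=4,fy=4,interpolation=cv2.INTER_CUBIC))
E
```

```text
10.125 [ 0.53871698 -0.07463006  0.06542444] [-3.5311879  -3.8440251  -1.62479496]
10.175 [ 0.53870299 -0.07450942  0.06545862] [-3.35970047 -3.3248129  -1.30297879]
10.225 [ 0.53867901 -0.07434286  0.06549116] [-3.25179474 -3.00702361 -1.11211657]
```

View pics/s3.png

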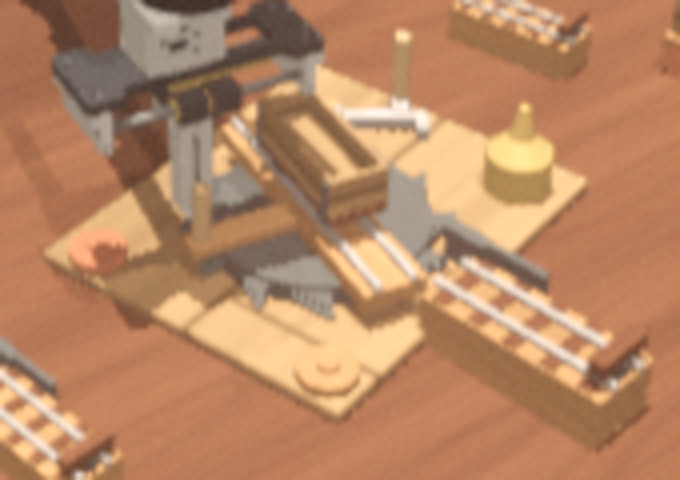

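The bridge end has swung to (390,300), a bit over halfway, and the pawl is still clear. I carry on, then slow down.

Emit:
{"op": "servo_tool", "data": {"targets": [[-0.2, 0, 0, 0], [-0.4, 0, 0, 0], [-0.6, 0, 0, 0], [-0.8, 0, 0, 0], [-1.0, 0, 0, 0], [-1.2, 0.1, 0, 0], [-1.4, 0.1, 0, 0], [-1.5, 0.1, 0, 0]]}}

```text
time: 11.22
tool_pos: [0.5536, -0.0753, 0.0656]
ee_rot: [3.141, 0.0, 2.978]
wrist_force: [-3.1, -2.1, 0.6]
width: 0.0004
finger_force: 1.6
```

Emit:
{"op": "servo_tool", "data": {"targets": [[-0.1, 0, 0, 0], [-0.2, 0, 0, 0], [-0.3, 0.05, 0, 0], [-0.4, 0.1, 0, 0], [-0.5, 0.1, 0, 0]]}}

```text
time: 11.85
tool_pos: [0.5586, -0.0755, 0.0656]
ee_rot: [-3.141, 0.0, 2.978]
wrist_force: [-3.6, -1.6, 0.9]
width: 0.0004
finger_force: 1.6
```

```bash
python3 - <<'E'
from h import *
import cv2
im=snapshot("scene");o=get_obs();print(o["time"],o["tool_pos"],o["wrist_force"])
cv2.imwrite("pics/s4.png",cv2.resize(im[170:290,255:425],None,fx=4,fy=4,interpolation=cv2.INTER_CUBIC))
E
```

```text
11.9 [ 0.55868613 -0.07550466  0.0656017 ] [-3.4939563  -1.82486613  1.2374384 ]
```

View pics/s4.png

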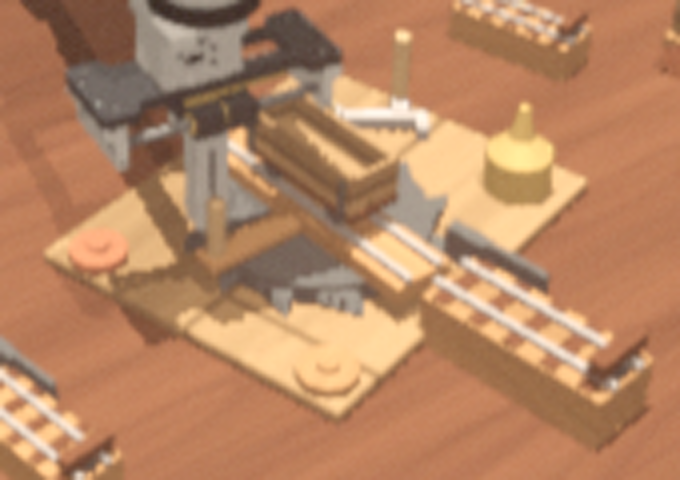

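The bridge end at (425,275) is almost in line, roughly 10 mm short. I creep from here.

Emit:
{"op": "servo_tool", "data": {"targets": [[-0.05, 0, 0, 0], [-0.1, 0, 0, 0], [-0.15, 0, 0, 0], [-0.2, 0, 0, 0], [-0.25, 0, 0, 0], [-0.3, 0, 0, 0]]}}

```text
time: 12.65
tool_pos: [0.5615, -0.0757, 0.0656]
ee_rot: [3.141, 0.0, 2.978]
wrist_force: [-3.2, -1.6, 2.3]
width: 0.0006
finger_force: 1.6
```

Emit:
{"op": "servo_tool", "data": {"targets": [[-0.05, 0, 0, 0], [-0.1, 0, 0, 0], [-0.15, 0, 0, 0], [-0.2, 0, 0, 0]]}}

```text
time: 13.15
tool_pos: [0.5634, -0.0758, 0.0655]
ee_rot: [3.141, 0.0, 2.978]
wrist_force: [-3.3, 0.6, 2.3]
width: 0.0004
finger_force: 1.6
```

Emit:
{"op": "servo_tool", "data": {"targets": [[-0.05, 0, 0, 0], [-0.1, 0, 0, 0], [-0.15, 0, 0, 0]]}}

```text
time: 13.52
tool_pos: [0.5647, -0.076, 0.0653]
ee_rot: [3.141, -0.0, 2.978]
wrist_force: [-2.6, 1.4, 2.9]
width: 0.0004
finger_force: 1.7
```

Emit:
{"op": "servo_tool", "data": {"targets": [[-0.04, 0, 0, 0], [-0.08, 0, 0, 0], [-0.12, 0, 0, 0]]}}

```text
time: 13.9
tool_pos: [0.5659, -0.0761, 0.0653]
ee_rot: [3.141, -0.001, 2.978]
wrist_force: [-3.9, 3.6, 1.8]
width: 0.0006
finger_force: 2.0
```

Emit:
{"op": "servo_tool", "data": {"targets": [[-0.04, 0, 0, 0], [-0.08, 0, 0, 0], [-0.12, 0, 0, 0]]}}

```text
time: 14.28
tool_pos: [0.567, -0.0762, 0.0653]
ee_rot: [3.14, -0.001, 2.978]
wrist_force: [-3.8, 4.1, 1.6]
width: 0.0004
finger_force: 2.3
```

Emit:
{"op": "servo_tool", "data": {"targets": [[-0.03, 0, 0, 0], [-0.06, 0, 0, 0], [-0.09, 0, 0, 0]]}}

```text
time: 14.65
tool_pos: [0.5679, -0.0761, 0.0653]
ee_rot: [3.14, -0.001, 2.978]
wrist_force: [-4.1, 3.5, 1.0]
width: 0.0003
finger_force: 2.4
```

Emit:
{"op": "servo_tool", "data": {"targets": [[-0.03, 0.01, 0, 0], [-0.06, 0.02, 0, 0], [-0.09, 0.03, 0, 0]]}}

```text
time: 15.02
tool_pos: [0.5688, -0.0761, 0.0653]
ee_rot: [3.14, -0.001, 2.978]
wrist_force: [-3.2, 3.2, 1.2]
width: 0.0006
finger_force: 2.4
```

Emit:
{"op": "servo_tool", "data": {"targets": [[-0.03, 0.01, 0, 0], [-0.06, 0.02, 0, 0], [-0.09, 0.03, 0, 0]]}}

```text
time: 15.4
tool_pos: [0.5695, -0.076, 0.0653]
ee_rot: [3.141, -0.001, 2.978]
wrist_force: [-4.3, 3.9, 2.3]
width: 0.0001
finger_force: 2.8
```

Emit:
{"op": "servo_tool", "data": {"targets": [[-0.03, 0.01, 0, 0], [-0.06, 0.02, 0, 0], [-0.09, 0.03, 0, 0]]}}

```text
time: 15.78
tool_pos: [0.5696, -0.076, 0.0653]
ee_rot: [3.141, -0.003, 2.978]
wrist_force: [-6.7, 4.0, 3.6]
width: 0.0004
finger_force: 3.9
```

The arm has stopped against the stop and the force is rising. I build it up gently.

Emit:
{"op": "servo_tool", "data": {"targets": [[-0.03, 0.01, 0, 0], [-0.06, 0.02, 0, 0], [-0.06, 0.02, 0, 0]]}}

```text
time: 16.15
tool_pos: [0.5696, -0.076, 0.0653]
ee_rot: [3.141, -0.005, 2.978]
wrist_force: [-7.9, 3.3, 4.2]
width: 0.0004
finger_force: 4.5
```

Emit:
{"op": "servo_tool", "data": {"targets": [[-0.03, 0.01, 0, 0], [-0.06, 0.02, 0, 0], [-0.06, 0.02, 0, 0]]}}

```text
time: 16.52
tool_pos: [0.5696, -0.076, 0.0653]
ee_rot: [-3.141, -0.006, 2.978]
wrist_force: [-9.4, 3.7, 5.5]
width: 0.0005
finger_force: 5.2
```

Emit:
{"op": "servo_tool", "data": {"targets": [[-0.03, 0.01, 0, 0], [-0.06, 0.02, 0, 0], [-0.09, 0.03, 0, 0], [-0.09, 0.03, 0, 0]]}}

```text
time: 17.02
tool_pos: [0.5697, -0.076, 0.0653]
ee_rot: [-3.141, -0.008, 2.978]
wrist_force: [-12.1, 2.9, 7.5]
width: 0.0004
finger_force: 6.3
```

Emit:
{"op": "servo_tool", "data": {"targets": [[-0.03, 0.01, 0, 0], [-0.06, 0.02, 0, 0], [-0.08, 0.03, 0, 0], [-0.08, 0.03, 0, 0]]}}

```text
time: 17.52
tool_pos: [0.5698, -0.076, 0.0653]
ee_rot: [-3.14, -0.01, 2.978]
wrist_force: [-13.9, 3.1, 8.4]
width: 0.0005
finger_force: 7.3
```

Emit:
{"op": "servo_tool", "data": {"targets": [[0, 0, 0, 0], [0, 0, 0, 0], [0, 0, 0, 0], [0, 0, 0, 0], [0, 0, 0, 0], [0, 0, 0, 0], [0, 0, 0, 0], [0, 0, 0, 0]]}}

```text
time: 18.52
tool_pos: [0.5698, -0.076, 0.0653]
ee_rot: [-3.14, -0.01, 2.978]
wrist_force: [-14.4, 2.8, 7.7]
width: 0.0009
finger_force: 7.3
```

Emit:
{"op": "servo_tool", "data": {"targets": [[0.1, 0, 0, 0], [0.3, 0, 0, 0], [0.5, 0, 0, 0], [0.8, 0, 0, 0], [1.3, 0, 0, 0], [2.0, 0, 0, 0], [2.0, 0, 0, 0]]}}

```text
time: 19.4
tool_pos: [0.5538, -0.0727, 0.0655]
ee_rot: [-3.142, 0.0, 2.978]
wrist_force: [0.2, -0.1, 0.6]
width: 0.0003
finger_force: 0.0
```

Emit:
{"op": "servo_tool", "data": {"targets": [[0, 0, -5, 0], [0, 0, -10, 0], [0, 0, -13, 0], [6, 0, -13, 0], [12, 0, -13, 0], [12, 0, -13, 0], [12, 0, -13, 0]]}}

```text
time: 20.27
tool_pos: [0.4364, -0.0534, 0.1961]
ee_rot: [-3.141, 0.002, 2.978]
wrist_force: [-0.4, -0.2, 0.3]
width: 0.0005
finger_force: 0.0
```

```bash
python3 - <<'E'
from h import *
import cv2
im=snapshot("top");o=get_obs();print(o["time"],o["tool_pos"],o["wrist_force"])
cv2.imwrite("pics/t5.png",cv2.resize(im[60:245,225:385],None,fx=3.2,fy=3.2,interpolation=cv2.INTER_CUBIC))
E
```

```text
20.325 [ 0.43693046 -0.05350083  0.19613142] [ 0.07504137 -0.1972289  -0.33211685]
```

View pics/t5.png

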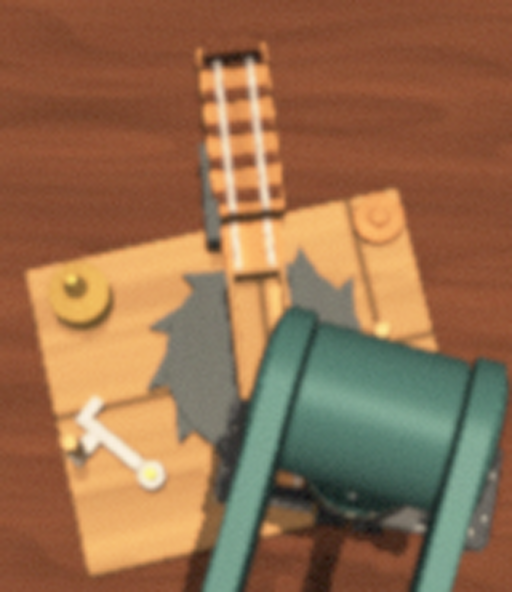

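The rails line up: the bridge end at (253,222) meets the siding at (250,212). The pawl is well clear, with its handle at (70,440), and nothing else has moved.

```bash
python3 -c "
from bench import *
print(close_job())"
```

```text
the job is handed in; nothing more can be done
None
```

I've handed the job in: the pawl is swung clear by about 0.65 rad, and the bridge was pressed home with about 10 N beyond the drag for over a second. It now rests in line with the siding, and no bystanders appear to have moved; the hand-in gave no verdict.

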